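# Offer up the pump cover for screwing down

## Task

Slide the clear guard on the fixture fully open to the right, then pick up the loose steel cover plate by its rib and hold it level, hovering about 10 mm above the top face of the pump housing with its brass plug on the same side as the brass plug of the housing, so that each threaded hole shows through its screw hole and the screws can be started. Do not knock the cover against the fixture or guard, and leave the other things on the bench alone. Finish while still holding the cover there: do not set it down or let go.

Things in the scene. Friction and masses are not known exactly. Their poses are not given: they have to be found in the camera images.
- fixture: Fixture screwed to the bench: grey base 12 mm thick (x -95 to 95, y -240 to 85 mm), two low steel rails along its y, a fixed aluminium pump housing (110 x 84 mm in x, y, 41 mm bore) and a clear sliding guard. Origin on the bench under the middle of the housing. A brass plug sticks out of the housing's -x (near) side. Heading varies up to 0.25 rad.
- housing_face (a point): Middle of the housing's flat top face, 62 mm above the bench; axes as the fixture's.
- thread_a (a point): Mouth of a 6 mm threaded hole in the housing's top face, at x = -42, y = -29 mm from the middle of the face.
- thread_b (a point): Mouth of a 6 mm threaded hole in the housing's top face, at x = -42, y = 29 mm from the middle of the face.
- thread_c (a point): Mouth of a 6 mm threaded hole in the housing's top face, at x = 42, y = -29 mm from the middle of the face.
- thread_d (a point): Mouth of a 6 mm threaded hole in the housing's top face, at x = 42, y = 29 mm from the middle of the face.
- guard (a joint): Sliding guard: clear tunnel 165 x 140 mm, aluminium edges, top 103 mm above the bench, on the fixture's rails. Value in m: 0 shut (over the housing), 0.16 fully open at its stop; grows as it moves to the fixture's -y (the robot's right). Starts up to 15 mm open; about 1.5 N of friction, stays where it is left.
- guard_grip (a point): Middle of the black grip bar on top of the guard: 86 mm along the fixture's x, 13 mm thick along y, 18 mm tall (120 to 138 mm above the bench), on two thin posts; 17 mm of free space below the bar to the guard's top. Moves with the guard; axes as the fixture's.
- cover: Loose steel cover plate, 110 (x) x 84 (y) x 8 mm, 0.3 to 0.55 kg, flat on the bench left of the fixture. Origin in the middle of its underside, z up. Dark upright lifting rib on top: 62 mm along x, 14 mm thick along y, top 42 mm above the underside. A 12 mm brass plug, 6 mm high, at x = -45 mm marks the -x edge. Four 14 mm screw holes.
- cover_rib (a point): Point inside the lifting rib, 28 mm above the middle of the cover's underside: where to pinch the rib across its 14 mm; axes as the cover's.
- cover_hole_a (a point): Centre of a 14 mm screw hole, on the underside of the cover, at x = -42, y = -29 mm from its middle; belongs over thread_a.
- cover_hole_b (a point): Centre of a 14 mm screw hole, on the underside of the cover, at x = -42, y = 29 mm from its middle; belongs over thread_b.
- cover_hole_c (a point): Centre of a 14 mm screw hole, on the underside of the cover, at x = 42, y = -29 mm from its middle; belongs over thread_c.
- cover_hole_d (a point): Centre of a 14 mm screw hole, on the underside of the cover, at x = 42, y = 29 mm from its middle; belongs over thread_d.
- nozzle_1: Bystander: small steel injector nozzle, 18 mm across, 54 mm tall, standing on the bench; origin under its middle.
- union_nut_1: Bystander: small steel hexagon union nut, 24 x 27 x 20 mm, on the bench; origin under its middle.
- hex_key_1: Bystander: black hex key, 46 x 124 x 8 mm, lying on the bench; origin under its middle.
- spanner_d: Bystander: combination spanner, 33 x 199 x 8 mm, lying at the left; origin under its middle.
Things that resemble listed ones, but are neither listed nor needed, are in the scene too. Of the things that look like the cover, the largest one is meant.

How it is judged:
By the outcome, as a careful person would: the job done as asked, in the order asked, and still so for the second after the job is handed in, while the arm keeps its last pose, push and grip.
It also fails if it takes over 58 s, if anything falls off the work surface, if the arm or the gripper's body presses on something with over 40 N, if the wrist force passes 120 N, or if a joint passes its speed limit or range.

## Robot

A 6-joint arm with a two-finger parallel gripper is mounted at the origin on a cart in front of the work surface, level with it; the furniture and walls round the work are solid. World frame = base frame: x ahead of the robot, y to its left, z up, the work surface at z = 0. Lengths are in m, angles in rad, forces in N, time in s.
With the tool pointing down it reaches from about 0.375 to 0.975 m from the base axis. Payload 3.8 kg.
Tool frame: the origin (TCP) lies between the finger pads; the fingertips stand 25 mm ahead of it and the grasp point (between the pads) lies 6 mm ahead of it (ctrl.nose_length is the distance from the TCP to the fingertips, in m); z points along the fingers, y is the direction in which the jaws open and shut (so a half turn about z gives the same grasp; the last joint's range is limited). The gripper opens to 88 mm and grips with 3 to 60 N. Pads are 18 mm wide; open, the fingers measure 123 mm over their backs; the gripper's body (75 mm by 187 mm) begins 45 mm behind the grasp point.
Start: joints at [-1.258, 0.264, 1.604, -0, 1.274, -0.037], TCP at [0.231, -0.634, 0.264] pointing down, gripper open.
Joint ranges: [-2.63, 2.63], [-0.94, 2.18], [0.31, 2.57], [-1.31, 4.45], [0, 2.66], [-2.55, 2.55]. Speed limits (rad/s): [2.57, 2.57, 3.14, 3.14, 3.14, 3.14].

## Interface

Orientations are given as a unit quaternion [w, x, y, z].
In Python, from cell import ctrl gives the robot as it stands.
- The arm moves only by the tool play_rows, never from a script. Its arguments are lists of equal length, an entry for each row: "gripper": the opening, from 0 (shut) to 1 (fully open); "slide": the shift along the world's x, y, z in cm, a list of three; "spin": the turn about the world's z in degrees. A call has 1 to 20 rows; each row is the pose to reach, as a shift and turn from the pose commanded when the call began; what a row does not reach only later rows make up. A row lasts 1/8 s, in which the tool goes at most 62.5 mm and 10.7 degrees, less where a joint would pass 70% of its speed; a pose out of reach is approached as far as the arm can. A call with a gripper value outside its range is refused whole. The fingers move at their own pace and stop on an object; the grip force is fixed at half the most. Time passes only in rows, so rows that repeat a pose let the fingers close. It gives the time, the measured TCP pose, the force and the opening at its end, in the units of the state.
- ctrl.observe(): the state, without advancing time (a new reading comes with each control period).
- ctrl.grab_frame(name): name is "side" or "top"; returns a dict with "pixels" (480x640x3 uint8, red, green, blue), "camera_matrix" (3x3 intrinsics, pixels), "extrinsics" (4x4, takes a point from camera to world coordinates). Camera axes: x right, y down, z forward; pixel columns grow to the right and rows downward; lengths in m; the calibration is good to about 2 mm. A picture is of the moment at which its call begins. There is no depth.
- ctrl.job_done(): hands the job in, once; it reports no verdict.
The state is a dict: "clock": time; "q": joint angles; "qd": joint speeds; "tau": joint torques, N m; "eef_pos": TCP position; "eef_rot": TCP orientation; "force": force on the tool from outside, world axes, zero at the start; "moment": the same for the moment, N m; "gripper_width": finger opening in m.
Only numpy, scipy, OpenCV 4.12 (cv2) and the standard library are available. Lean on these libraries where they do the work, as an engineer would, in place of code of your own. Each camera call takes 0.05 s, during which the arm holds its last target.

## Working session

There is one attempt and no reset: what is moved stays moved. The work goes in short steps, Python scripts to look and compute and a tool call to move; the robot and the scene stay as the last step left them, time stands still between calls to the robot, and variables do not carry over. Pictures are saved under pics/ and viewed, and the job is handed in when it is done.

Besides the shell and the picture viewer there is one more tool, called as name([rows], argument=value, ...), one row to a line, values as JSON. play_rows: Moves the arm, as the interface text tells. Its arguments: {"type":"object","properties":{"gripper":{"type":"array"},"slide":{"type":"array"},"spin":{"type":"array"}},"required":["gripper","slide","spin"]}

```bash
ls; mkdir -p pics; cat > h.py <<'E'
import numpy as np, cv2
from cell import ctrl
def grab(name,fn=None):
    f=ctrl.grab_frame(name)
    np.savez('%s.npz'%name,K=f['camera_matrix'],T=f['extrinsics'],p=f['pixels'])
    if fn: cv2.imwrite('pics/'+fn,f['pixels'][:,:,::-1])
    return f
def load(name):
    d=np.load('%s.npz'%name); return d['K'],d['T'],d['p']
def px2w(name,u,v,z):
    K,T,_=load(name)
    d=T[:3,:3]@np.linalg.inv(K)@np.array([u,v,1.]); o=T[:3,3]
    return o+d*(z-o[2])/d[2]
def w2px(name,P):
    K,T,_=load(name)
    c=T[:3,:3].T@(np.asarray(P,float)-T[:3,3]); p=K@c; return p[:2]/p[2]
def crop(name,u0,v0,u1,v1,s,fn):
    _,_,p=load(name)
    c=cv2.resize(p[v0:v1,u0:u1],None,fx=s,fy=s,interpolation=cv2.INTER_CUBIC)
    cv2.imwrite('pics/'+fn,c[:,:,::-1])
E
python3 - <<'E'
from h import *
for n in('side','top'):
    f=grab(n,n+'1.png'); print(f['camera_matrix'],f['extrinsics'])
print(ctrl.observe())
E
```

```text
pics
[[568.27642995   0.         323.21136413]
 [  0.         568.27642995 249.07525694]
 [  0.           0.           1.        ]] [[ 0.99510428 -0.06930536  0.07045741  0.45165006]
 [-0.09829549 -0.61995957  0.7784524  -0.72907795]
 [-0.01027017 -0.78156695 -0.62373682  0.82836103]
 [ 0.          0.          0.          1.        ]]
[[451.96217838   0.         319.25436821]
 [  0.         451.96217838 245.45993922]
 [  0.           0.           1.        ]] [[ 0.02868711 -0.98358555  0.17814745  0.33962608]
 [-0.99937544 -0.02454284  0.02542394  0.19925912]
 [-0.02063437 -0.17876552 -0.98367531  0.98459224]
 [ 0.          0.          0.          1.        ]]
{'clock': 0.1, 'q': array([-1.25787187e+00,  2.64646278e-01,  1.60523048e+00, -6.89604106e-06,
        1.27374265e+00, -3.68979161e-02]), 'qd': array([ 0.00196431, -0.0013548 , -0.00209362,  0.00010134,  0.00068812,
        0.00242273]), 'tau': array([-4.49097488e-04, -5.03617501e+01, -3.58070898e+01,  7.30294548e-02,
        2.32910039e-02, -6.77286152e-05]), 'eef_pos': array([ 0.23115501, -0.63354367,  0.26253749]), 'eef_rot': array([-1.00328662e-03,  9.84741316e-01,  1.74021588e-01, -1.42680401e-04]), 'force': array([ 0.34927403,  0.7437389 , -0.17242947]), 'moment': array([ 0.02870706, -0.01147184, -0.00689997]), 'gripper_width': 0.08805358445672996}
```

View pics/top1.png

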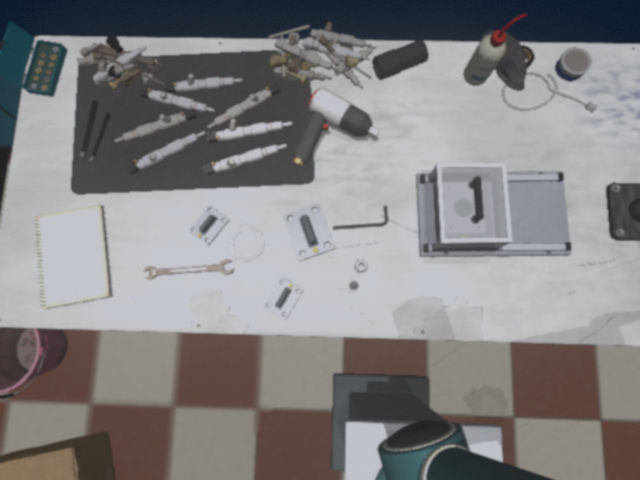

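View pics/side1.png

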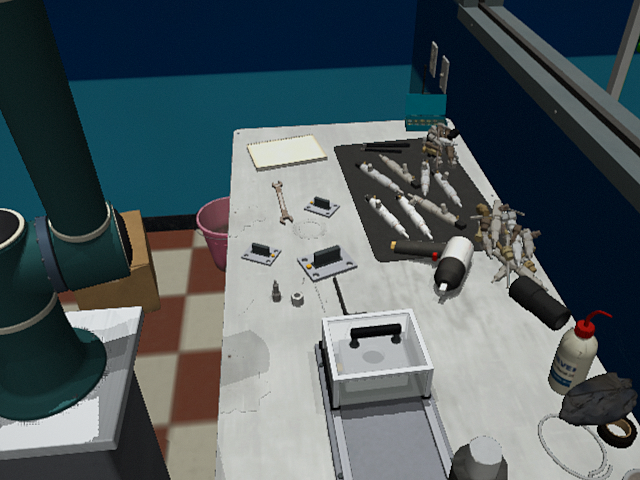

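```bash
python3 - <<'E'
from h import *
crop('top',260,190,400,295,5,'c1.png')
crop('top',405,150,585,270,4,'c2.png')
crop('side',230,180,370,310,5,'c3.png')
crop('side',300,290,460,480,4,'c4.png')
E
```

```text
(no output)
```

View pics/c1.png

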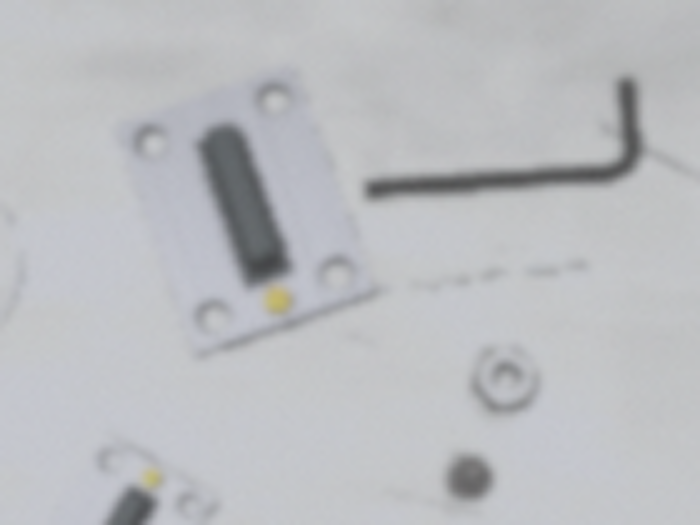

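View pics/c2.png

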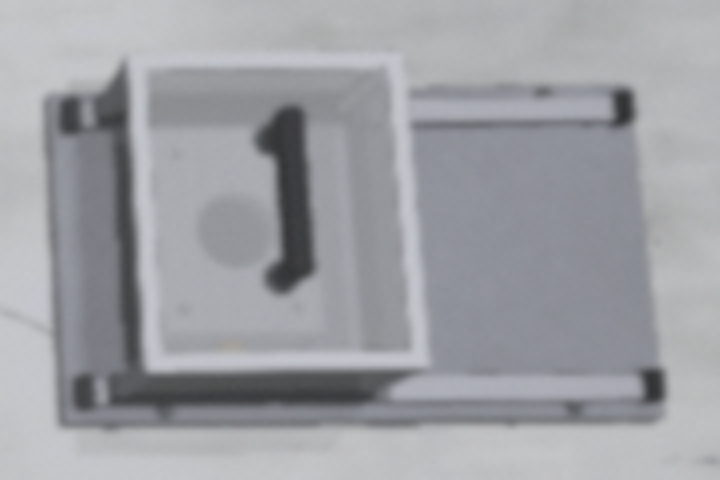

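View pics/c3.png

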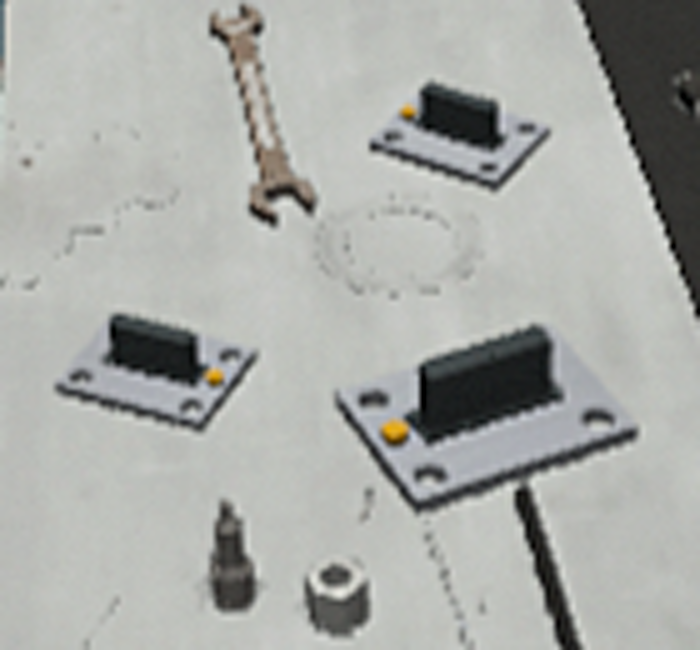

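View pics/c4.png

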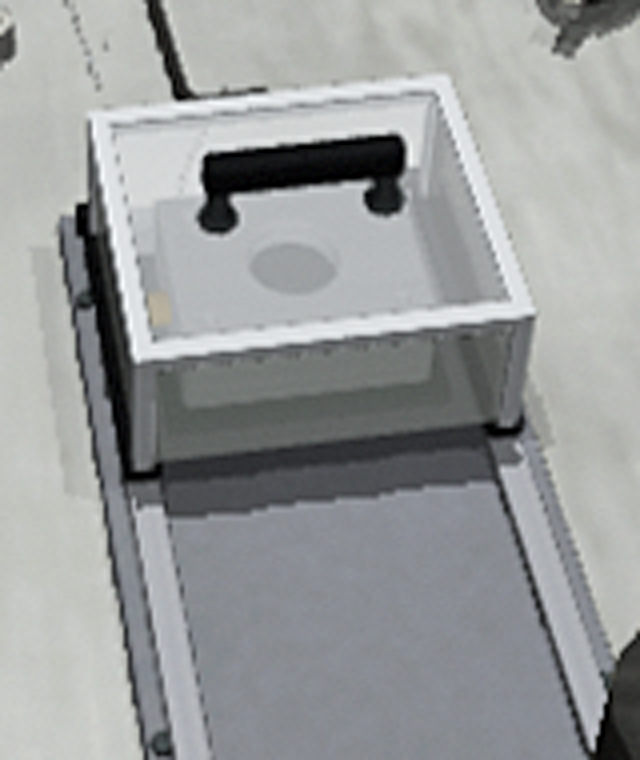

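```bash
cat > fit.py <<'E'
from h import *
from scipy.optimize import least_squares
def fit(obs,x0,per=True):
    # obs: list (cam,u,v,(x,y,z)); pose x,y,th
    def r(p):
        c,s=np.cos(p[2]),np.sin(p[2]); o=[]
        for cam,u,v,q in obs:
            P=[p[0]+c*q[0]-s*q[1],p[1]+s*q[0]+c*q[1],q[2]]
            o+=list(w2px(cam,P)-[u,v])
        return np.array(o)
    s=least_squares(r,x0,loss='soft_l1'); return s.x,r(s.x).reshape(-1,2)
def cr(u0,v0,s): return lambda a,b:(u0+(a+.5)/s-.5,v0+(b+.5)/s-.5)
E
python3 - <<'E'
from fit import *
m=1e-3
t=cr(260,190,5); s=cr(230,180,5)
H={'a':(-42*m,-29*m,8*m),'b':(-42*m,29*m,8*m),'c':(42*m,-29*m,8*m),'d':(42*m,29*m,8*m),'p':(-45*m,0,14*m)}
T=[('top',*t(150,140),H['d']),('top',*t(274,98),H['c']),('top',*t(338,272),H['a']),('top',*t(214,315),H['b']),('top',*t(278,299),H['p'])]
S=[('side',*s(373,398),H['b']),('side',*s(598,417),H['c']),('side',*s(430,474),H['a']),('side',*s(396,430),H['p'])]
for o in(T,S,T+S):
    x,r=fit(o,[.5,.2,.2]); print('cover',x.round(4),r.round(1).tolist())
t=cr(405,150,4); s=cr(300,290,4)
F=[('top',*t(235,230),(0,0,.062)),('top',*t(178,155),(.042,.029,.062)),('top',*t(183,310),(-.042,.029,.062)),('top',*t(297,310),(-.042,-.029,.062)),
('top',*t(45,97),(.095,.085,.012)),('top',*t(662,405),(-.095,-.24,.012)),('top',*t(630,88),(.095,-.24,.012))]
x,r=fit(F,[.5,-.1,0]); print('fix',x.round(4),r.round(1).tolist())
G=[('side',*s(293,268),(0,0,.062))]
x2,r=fit(F+G,[.5,-.1,0]); print('fix',x2.round(4),r.round(1).tolist())
# grip bar
for n,u,v in(('top',*t(289,112)),('top',*t(298,268)),('side',*s(305,155))): 
  P=px2w(n,u,v,.138); c,q=np.cos(x[2]),np.sin(x[2]); d=P[:2]-x[:2]; print(P.round(4),'local',c*d[0]+q*d[1],-q*d[0]+c*d[1])
E
```

```text
cover [0.5489 0.2495 0.372 ] [[0.2, 0.2], [-0.0, -0.1], [-0.0, -0.0], [-0.1, 0.2], [-0.1, -0.2]]
cover [0.5477 0.2501 0.3725] [[0.1, 0.3], [0.0, 0.0], [0.1, 0.1], [-0.2, -0.4]]
cover [0.5484 0.2496 0.3702] [[0.2, 0.3], [-0.0, 0.2], [-0.1, 0.2], [-0.2, 0.4], [-0.2, 0.0], [0.4, 0.4], [0.3, 0.2], [0.4, 0.2], [0.1, -0.3]]
fix [ 0.595  -0.0761  0.0393] [[-0.1, 0.4], [-1.0, 0.1], [0.3, 0.2], [-0.2, -0.2], [-0.1, -1.0], [1.4, 3.7], [-0.0, -1.2]]
fix [ 0.5951 -0.0764  0.0404] [[0.1, 0.3], [-0.8, 0.0], [0.5, 0.1], [0.1, -0.3], [0.1, -1.0], [1.6, 3.5], [0.1, -1.4], [-0.3, -2.3]]
[ 0.6345 -0.0812  0.138 ] local 0.039311642077602675 -0.006744971988038504
[ 0.5566 -0.0829  0.138 ] local -0.03859763640795315 -0.00536628959131529
[ 0.5956 -0.0866  0.138 ] local 0.00024081369703552065 -0.01059115723956474
```

The cover lookalikes in the top picture are (209,224), (284,298) and (309,232). The one at (309,232), side (326,262), is clearly the largest in both enlarged crops. Its brass plug faces the robot. I'll open the guard first.

play_rows([
  [3,5,0],
  [6,9,0],
  [9,14,0],
  [12,18,-1],
  [15,23,-2],
  [18,27,-3],
  [21,32,-4],
  [24,37,-5],
  [27,41,-6],
  [30,46,-6.3],
  [33,50,-6.3],
  [35,53,-6.3],
  [36.4,55.1,-6.3],
  [36.4,55.1,-6.3],
  [36.4,55.1,-6.3],
  [36.4,55.1,-6.3],
], gripper=[0.45,0.45,0.45,0.45,0.45,0.45,0.45,0.45,0.45,0.45,0.45,0.45,0.45,0.45,0.45,0.45], spin=[-2,-4,-6,-8,-10,-12,-14,-16,-17.7,-17.7,-17.7,-17.7,-17.7,-17.7,-17.7,-17.7])

```text
clock: 2.1
eef_pos: [0.5947, -0.084, 0.2005]
eef_rot: [0.0, 1.0, 0.02, -0.0]
force: [1.1, 0.0, -0.8]
gripper_width: 0.0395
```

```bash
python3 - <<'E'
from h import *
print(ctrl.observe())
grab('top','top2.png'); grab('side','side2.png')
crop('side',260,200,480,420,3,'c5.png')
E
```

```text
{'clock': 2.1, 'q': array([-1.81673666e-01,  1.72002074e-01,  1.83492518e+00, -3.03482363e-04,
        1.13519734e+00,  1.34946483e+00]), 'qd': array([-0.00217055, -0.00011035, -0.00283328,  0.0015254 , -0.00093891,
       -0.00047232]), 'tau': array([ 2.97637414e-01, -4.33063173e+01, -3.39415312e+01,  4.26538533e-02,
       -7.06021814e-02, -3.72862589e-03]), 'eef_pos': array([ 0.59467959, -0.08401368,  0.20051896]), 'eef_rot': array([ 8.15389593e-05,  9.99802096e-01,  1.98916671e-02, -2.88120773e-04]), 'force': array([ 1.14874898,  0.04633973, -0.77055925]), 'moment': array([ 0.05192092,  0.01760442, -0.04706051]), 'gripper_width': 0.03954845883690663}
```

View pics/c5.png

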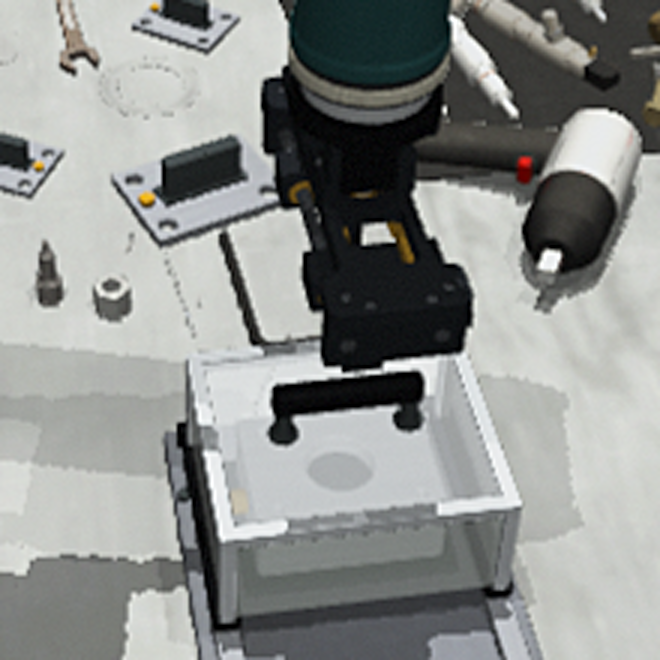

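The open jaws are above the bar, which is at side crop (347,393). I'll lower them around it.

play_rows([
  [0,0,-2],
  [0,0,-3.5],
  [0,0,-5],
  [0,0,-6],
  [0,0,-6.3],
  [0,0,-6.3],
], gripper=[0.45,0.45,0.45,0.45,0.45,0.45], spin=[0,0,0,0,0,0])

```text
clock: 2.95
eef_pos: [0.5954, -0.0831, 0.1376]
eef_rot: [-0.0, 1.0, 0.02, -0.0]
force: [0.2, 0.1, 0.2]
gripper_width: 0.0398
```

```bash
python3 - <<'E'
from h import *
grab('side','side3.png')
crop('side',300,260,480,420,4,'c6.png')
E
```

```text
(no output)
```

View pics/c6.png

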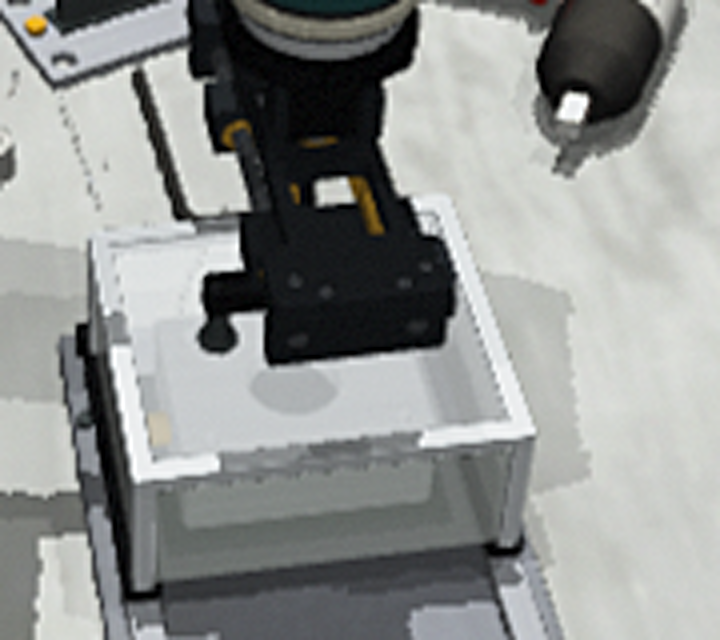

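play_rows([
  [0,-0.8,0],
  [0.1,-1.6,0],
  [0.1,-3,0],
  [0.2,-4.5,0],
  [0.2,-6,0],
  [0.3,-7.5,0],
  [0.4,-9,0],
  [0.4,-10.5,0],
  [0.5,-12,0],
  [0.5,-13.5,0],
  [0.6,-14.8,0],
  [0.6,-15.8,0],
  [0.6,-15.8,0],
], gripper=[0.45,0.45,0.45,0.45,0.45,0.45,0.45,0.45,0.45,0.45,0.45,0.45,0.45], spin=[0,0,0,0,0,0,0,0,0,0,0,0,0])

```text
clock: 4.62
eef_pos: [0.6014, -0.2423, 0.1377]
eef_rot: [0.0, 1.0, 0.02, 0.0]
force: [-0.3, -0.1, 0.4]
gripper_width: 0.0398
```

play_rows([
  [0,-0.4,0],
  [0,-0.7,0],
  [0,-0.7,0],
], gripper=[0.45,0.45,0.45], spin=[0,0,0])

```text
clock: 5.0
eef_pos: [0.6014, -0.2482, 0.1377]
eef_rot: [0.0, 1.0, 0.021, 0.0]
force: [0.9, 0.7, 0.1]
gripper_width: 0.0398
```

play_rows([
  [0,-0.2,0],
  [0,-0.3,0],
  [0,-0.3,0],
], gripper=[0.45,0.45,0.45], spin=[0,0,0])

```text
clock: 5.38
eef_pos: [0.6014, -0.2504, 0.1377]
eef_rot: [-0.001, 1.0, 0.02, 0.0]
force: [0.9, 5.0, -0.1]
gripper_width: 0.0399
```

play_rows([
  [0,-0.2,0],
  [0,-0.3,0],
  [0,-0.3,0],
], gripper=[0.45,0.45,0.45], spin=[0,0,0])

```text
clock: 5.75
eef_pos: [0.6014, -0.2506, 0.1376]
eef_rot: [-0.003, 1.0, 0.02, -0.0]
force: [0.6, 13.5, 2.8]
gripper_width: 0.0398
```

The guard has reached its stop: force rose to 13.5 N with no further travel. I'll back off and lift out.

play_rows([
  [0,0.8,0],
  [0,1.6,0],
  [0,1.6,0],
  [0,1.6,3],
  [0,1.6,8],
  [0,1.6,10],
], gripper=[0.45,0.45,0.45,0.45,0.45,0.45], spin=[0,0,0,0,0,0])

```text
clock: 6.5
eef_pos: [0.6028, -0.2393, 0.2414]
eef_rot: [0.001, 1.0, 0.02, 0.003]
force: [0.7, 0.2, -0.7]
gripper_width: 0.0397
```

```bash
python3 - <<'E'
from h import *
print(ctrl.observe()['eef_pos'],ctrl.observe()['eef_rot'])
grab('side','side4.png');grab('top','top4.png')
E
```

```text
[ 0.602837   -0.23934639  0.24143525] [0.00146247 0.99979026 0.0202679  0.00255169]
```

View pics/side4.png

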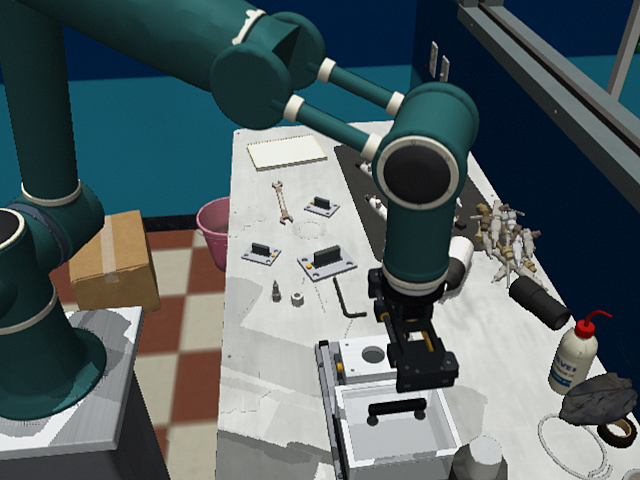

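View pics/top4.png

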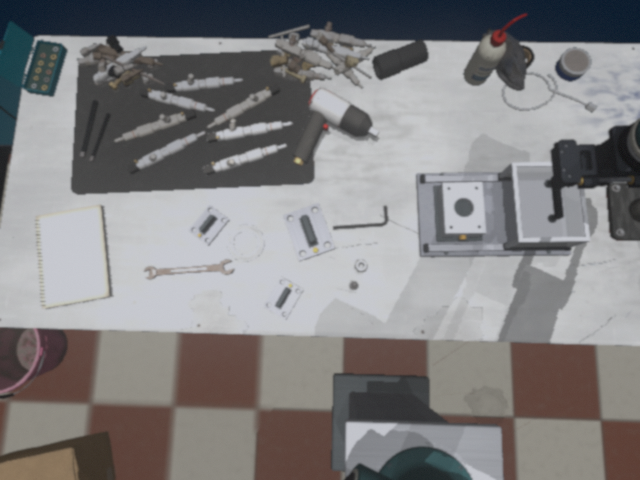

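The guard is open and the housing is exposed, at top (464,209). I'll fit the housing precisely now and refine the cover.

```bash
python3 - <<'E'
from h import *
crop('top',430,170,500,250,8,'c7.png')
crop('side',320,325,400,385,8,'c8.png')
E
```

```text
(no output)
```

View pics/c7.png

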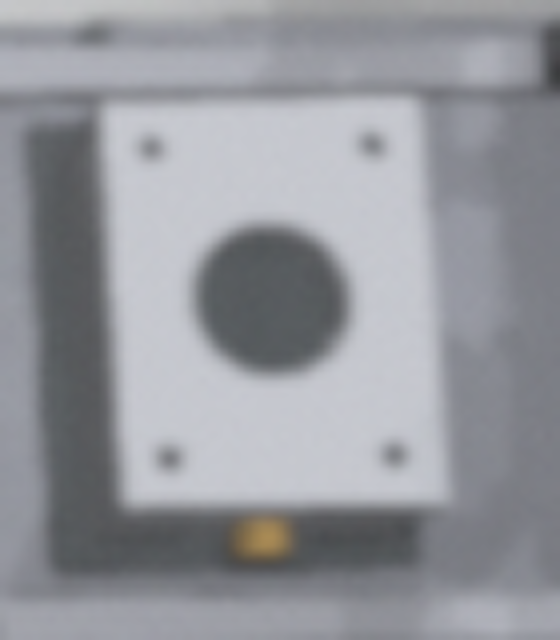

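View pics/c8.png

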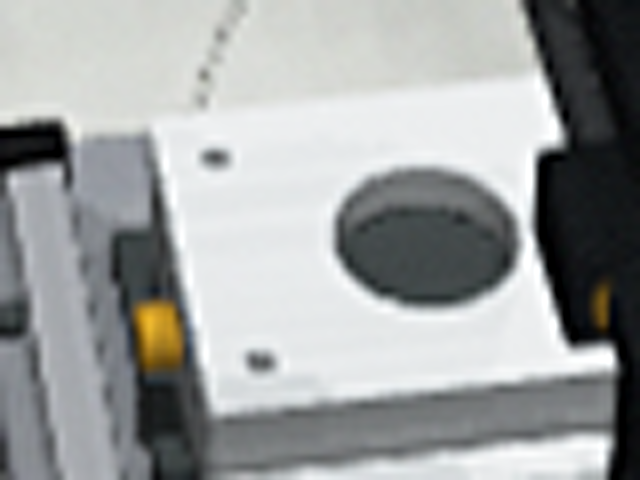

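```bash
python3 - <<'E'
from fit import *
t=cr(430,170,8); s=cr(320,325,8); z=.062
T=[('top',*t(150,147),(.042,.029,z)),('top',*t(372,144),(.042,-.029,z)),('top',*t(170,458),(-.042,.029,z)),('top',*t(394,455),(-.042,-.029,z)),('top',*t(272,299),(0,0,z)),
('top',*t(102,100),(.055,.042,z)),('top',*t(420,95),(.055,-.042,z)),('top',*t(449,500),(-.055,-.042,z)),('top',*t(124,508),(-.055,.042,z))]
S=[('side',*s(216,157),(-.042,.029,z)),('side',*s(260,361),(-.042,-.029,z)),('side',*s(427,237),(0,0,z)),('side',*s(212,414),(-.055,-.042,z)),('side',*s(150,122),(-.055,.042,z))]
for o in(T,S,T+S):
    x,r=fit(o,[.6,-.08,0]); print(x.round(4),r.round(1).tolist())
from scipy.spatial.transform import Rotation as R
q=ctrl.observe()['eef_rot']; M=R.from_quat(np.r_[q[1:],q[0]]).as_matrix(); print(np.degrees(np.arctan2(M[1,1],M[0,1])))
E
```

```text
[ 0.5961 -0.0767  0.0367] [[0.2, -0.1], [0.1, -0.1], [0.1, -0.1], [0.2, -0.1], [0.0, 0.0], [-0.4, -0.0], [-0.2, 0.1], [0.1, 0.4], [-0.1, -0.1]]
[ 0.5959 -0.076   0.0345] [[0.0, 0.1], [0.1, -0.0], [0.0, -0.1], [-0.2, 0.2], [-0.0, -0.2]]
[ 0.596  -0.0765  0.0341] [[0.1, -0.0], [0.0, 0.0], [-0.1, -0.1], [0.0, 0.0], [-0.1, 0.1], [-0.4, 0.0], [-0.2, 0.2], [-0.1, 0.5], [-0.3, -0.1], [0.1, 0.3], [0.2, 0.2], [0.1, 0.1], [-0.1, 0.4], [0.1, 0.0]]
-87.67309609850753
```

play_rows([
  [-0.5,4,0],
  [-1,9,0],
  [-1.5,14,0],
  [-2,19,0],
  [-2.5,24,0],
  [-3,29,0],
  [-3.5,34,-1],
  [-4,39,-3],
  [-4.7,44,-5],
  [-5.1,47,-7],
  [-5.25,48.8,-8],
  [-5.25,48.8,-8],
  [-5.25,48.8,-8],
  [-5.25,48.8,-8],
], gripper=[0.45,0.45,0.45,0.6,0.6,0.6,0.6,0.6,0.6,0.6,0.6,0.6,0.6,0.6], spin=[2,4,6,8,10,12,14,16,18,18.9,18.9,18.9,18.9,18.9])

```text
clock: 8.35
eef_pos: [0.5497, 0.2489, 0.1586]
eef_rot: [-0.0, 0.983, 0.184, 0.001]
force: [0.2, -0.3, -0.0]
gripper_width: 0.0526
```

```bash
python3 - <<'E'
from h import *
print(ctrl.observe()['eef_pos'],ctrl.observe()['eef_rot'])
grab('side','side5.png');grab('top','top5.png')
crop('side',240,160,420,300,4,'c9.png')
crop('top',430,160,600,260,4,'c10.png')
E
```

```text
[0.54969947 0.24890207 0.15864055] [-1.24429172e-05  9.83009281e-01  1.83554268e-01  7.63723997e-04]
```

View pics/c9.png

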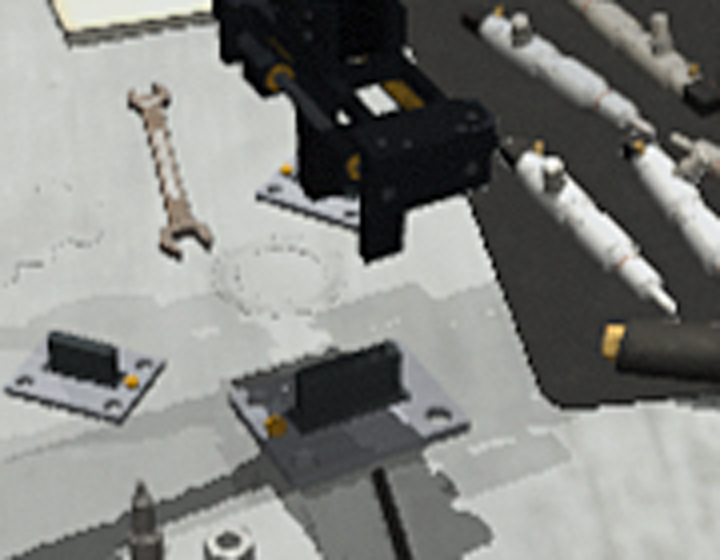

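View pics/c10.png

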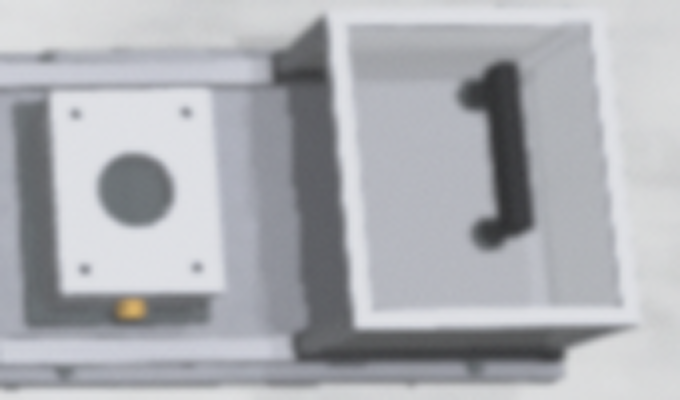

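play_rows([
  [0,0,-3],
  [0,0,-6],
  [0,0,-8.5],
  [0,0,-10.5],
  [0,0,-11.7],
  [0,0,-12.2],
  [0,0,-12.2],
], gripper=[0.6,0.6,0.6,0.6,0.6,0.6,0.6], spin=[0,0,0,0,0,0,0])

```text
clock: 9.32
eef_pos: [0.5491, 0.25, 0.0359]
eef_rot: [-0.0, 0.983, 0.184, 0.0]
force: [-0.6, 0.2, -0.4]
gripper_width: 0.0532
```

```bash
python3 - <<'E'
from fit import *
t=cr(430,160,4)
P=px2w('top',*t(512,150),.138); th=.0355; d=P[:2]-[.596,-.0765]; print('bar local',np.cos(th)*d[0]+np.sin(th)*d[1],-np.sin(th)*d[0]+np.cos(th)*d[1])
print(ctrl.observe()['eef_pos'],ctrl.observe()['force'])
grab('side','side6.png')
crop('side',260,200,400,300,5,'c11.png')
E
```

```text
bar local -0.0029190573872835616 -0.15735262155669955
[0.54913265 0.24998824 0.0359475 ] [-0.59216678  0.17192906 -0.35026737]
```

View pics/c11.png

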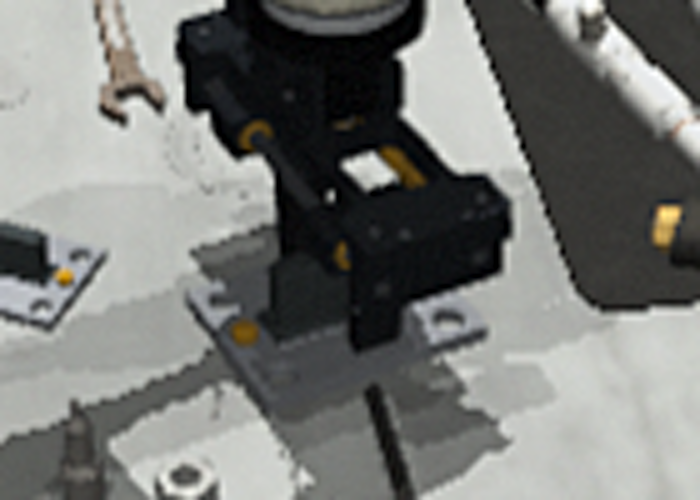

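The fingers straddle the rib just above the plate. Closing now.

play_rows([
  [0,0,0],
  [0,0,0],
  [0,0,0],
  [0,0,0],
  [0,0,0],
  [0,0,0],
  [0,0,0],
  [0,0,0],
], gripper=[0.4,0.2,0,0,0,0,0,0], spin=[0,0,0,0,0,0,0,0])

```text
clock: 10.38
eef_pos: [0.5489, 0.2499, 0.0358]
eef_rot: [0.0, 0.983, 0.184, 0.0]
force: [-0.1, -0.3, 1.5]
gripper_width: 0.0139
```

play_rows([
  [0,0,0.5],
  [0,0,1.5],
  [0,0,3],
  [0,0,5],
  [0,0,7.5],
  [0,0,10],
  [0,0,12],
  [0,0,13],
  [0,0,13],
], gripper=[0,0,0,0,0,0,0,0,0], spin=[0,0,0,0,0,0,0,0,0])

```text
clock: 11.5
eef_pos: [0.5493, 0.2501, 0.1668]
eef_rot: [-0.0, 0.983, 0.184, 0.001]
force: [0.4, 0.3, -4.6]
gripper_width: 0.0139
```

```bash
python3 - <<'E'
from h import *
o=ctrl.observe();print(o['eef_pos'],o['eef_rot'],o['force'],o['moment'],o['gripper_width'])
grab('side','side7.png');grab('top','top7.png')
crop('side',220,130,420,280,4,'c12.png')
E
```

```text
[0.54928444 0.25008897 0.16676371] [-1.78498483e-04  9.82865916e-01  1.84319646e-01  9.09945352e-04] [ 0.37423277  0.27747607 -4.63973035] [ 0.0134001  -0.0095242   0.05728798] 0.013892093300323314
```

View pics/c12.png

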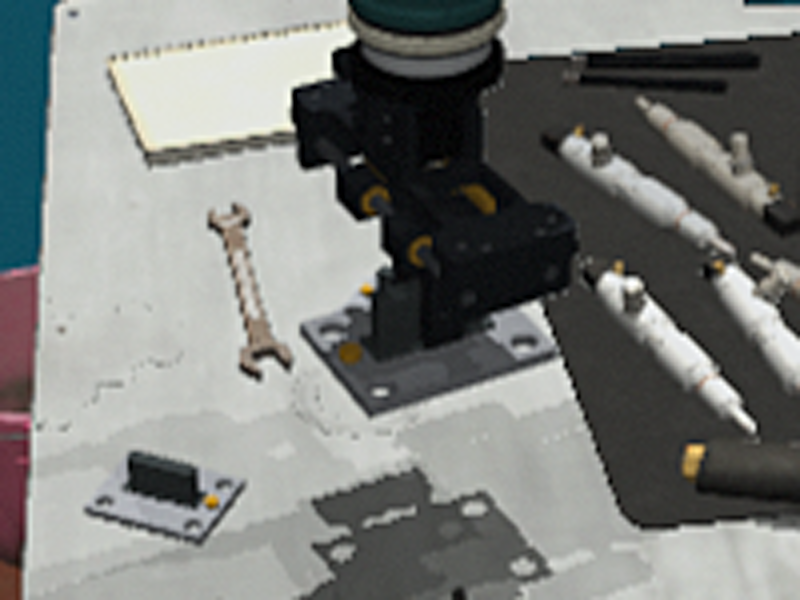

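View pics/top7.png

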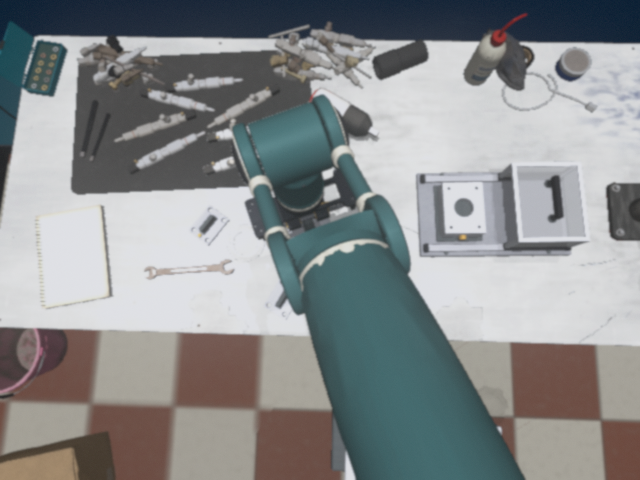

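play_rows([
  [0.1,-1,0],
  [0.4,-3,0.3],
  [0.8,-5.5,0.5],
  [1.2,-8,0.5],
  [1.6,-11,0.5],
  [2,-14,0.5],
  [2.5,-17,0.5],
  [2.9,-20,0.5],
  [3.4,-23,0.5],
  [3.8,-26,0.5],
  [4.2,-28.5,0.5],
  [4.5,-30.5,0.5],
  [4.65,-31.8,0.5],
  [4.75,-32.4,0.5],
  [4.75,-32.65,0.5],
  [4.75,-32.65,0.5],
  [4.75,-32.65,0.5],
], gripper=[0,0,0,0,0,0,0,0,0,0,0,0,0,0,0,0,0], spin=[-1,-2.5,-4,-5.5,-7,-8.5,-10,-11.5,-13,-14.5,-16,-17.5,-18.6,-19.2,-19.2,-19.2,-19.2])

```text
clock: 13.72
eef_pos: [0.5962, -0.076, 0.1707]
eef_rot: [-0.0, 1.0, 0.018, -0.0]
force: [0.0, 0.5, -5.1]
gripper_width: 0.0137
```

```bash
python3 - <<'E'
from h import *
o=ctrl.observe();print(o['eef_pos'],o['eef_rot'],o['force'],o['moment'],o['gripper_width'])
grab('side','side8.png');grab('top','top8.png')
crop('side',300,230,500,380,4,'c13.png')
E
```

```text
[ 0.59624674 -0.07598529  0.17067538] [-9.62343952e-05  9.99833479e-01  1.82482362e-02 -7.99927023e-05] [ 0.03975698  0.51633816 -5.12408712] [ 0.08578458  0.01463387 -0.03865965] 0.01370827568427891
```

View pics/c13.png

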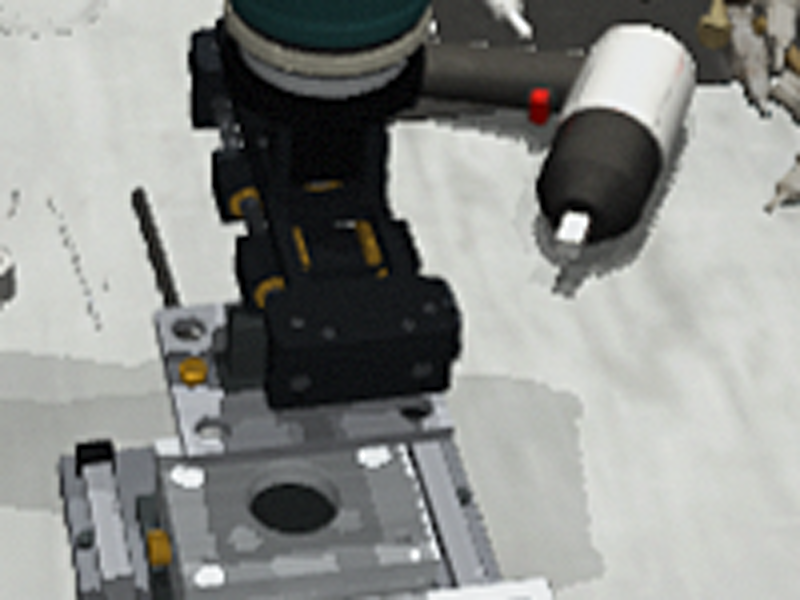

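View pics/top8.png

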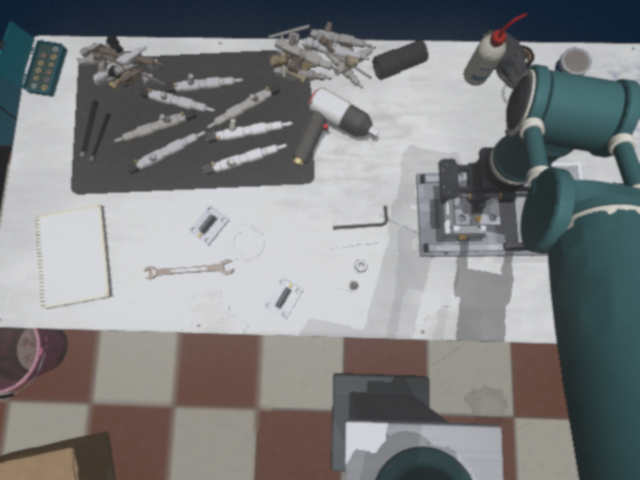

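```bash
python3 - <<'E'
from fit import *
s=cr(300,230,4)
for z in(.139,.1425,.146):
  S=[('side',*s(188,328),(-.042,.029,z)),('side',*s(212,428),(-.042,-.029,z)),('side',*s(415,411),(.042,-.029,z)),('side',*s(192,369),(-.045,0,z+.006)),('side',*s(183,455),(-.055,-.042,z)),('side',*s(452,430),(.055,-.042,z))]
  x,r=fit(S,[.6,-.08,0]);print(z,x.round(4),r.round(1).tolist())
E
```

```text
0.139 [ 0.5956 -0.0722  0.0177] [[0.4, 0.1], [-0.3, 0.2], [-0.5, -0.3], [0.2, -0.2], [0.2, 0.2], [-0.0, 0.1]]
0.1425 [ 0.5949 -0.0755  0.0179] [[0.3, 0.0], [-0.4, 0.2], [-0.3, -0.3], [0.1, -0.3], [0.1, 0.2], [0.2, 0.1]]
0.146 [ 0.5942 -0.0787  0.0181] [[0.2, -0.1], [-0.5, 0.3], [-0.1, -0.3], [0.0, -0.3], [-0.0, 0.3], [0.4, 0.1]]
```

play_rows([
  [0,0,-0.7],
  [0,0,-1.8],
  [0,0,-3],
  [0,0,-4.2],
  [0,0,-5.2],
  [0,0,-5.9],
  [0,0,-6.2],
  [0,0,-6.2],
  [0,0,-6.2],
], gripper=[0,0,0,0,0,0,0,0,0], spin=[0,0,0,0,0,0,0,0,0])

```text
clock: 14.95
eef_pos: [0.5967, -0.0767, 0.1092]
eef_rot: [0.0, 1.0, 0.018, 0.0]
force: [-0.4, 0.0, -3.7]
gripper_width: 0.0139
```

```bash
python3 - <<'E'
from h import *
o=ctrl.observe();print(o['eef_pos'],o['eef_rot'],o['force'],o['moment'],o['gripper_width'])
grab('side','side9.png');grab('top','top9.png')
crop('side',320,300,440,390,6,'c14.png')
crop('top',410,160,550,260,5,'c15.png')
E
```

```text
[ 0.59674004 -0.0766778   0.10922919] [7.99407001e-05 9.99841224e-01 1.78122952e-02 4.92528081e-04] [-0.44109562  0.01222822 -3.67066103] [ 0.03142053  0.0222911  -0.01485827] 0.013900391892223122
```

View pics/c14.png

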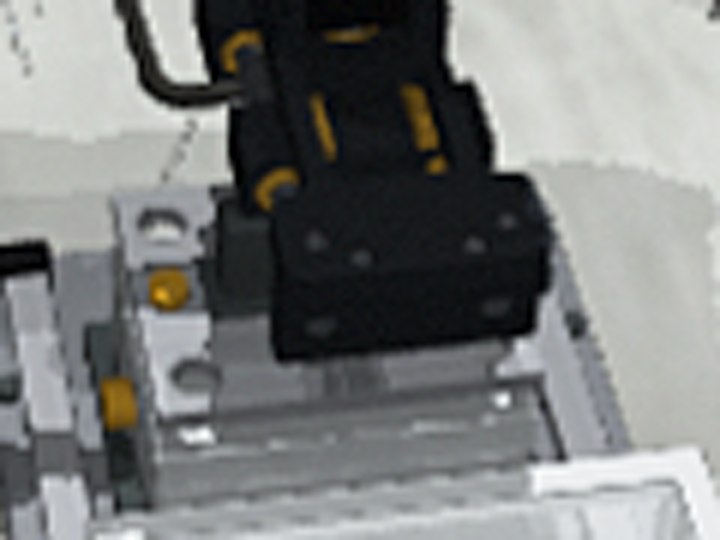

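View pics/c15.png

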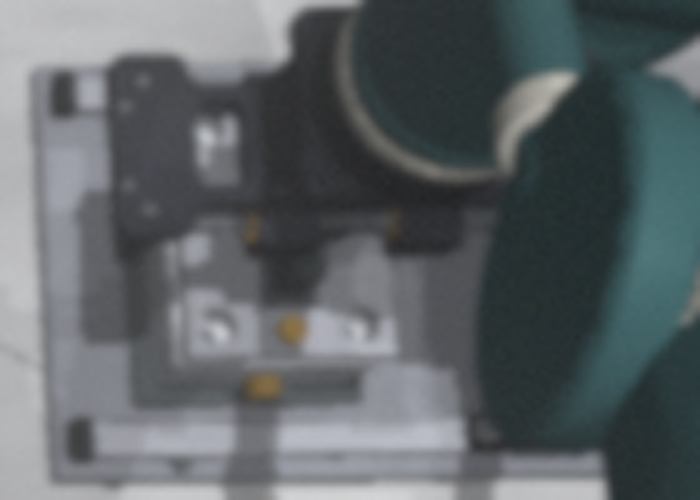

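```bash
python3 - <<'E'
from fit import *
s=cr(320,300,6);t=cr(410,160,5)
z=.081
S=[('side',*s(162,225),(-.042,.029,z)),('side',*s(196,376),(-.042,-.029,z)),('side',*s(168,287),(-.045,0,z+.006))]
T=[('top',*t(219,326),(-.042,.029,z)),('top',*t(360,324),(-.042,-.029,z)),('top',*t(292,329),(-.045,0,z+.006))]
for o in(S,T,S+T):
  x,r=fit(o,[.6,-.08,0]);print(x.round(4),r.round(1).tolist())
# expected
def pr(n,z,x=(.5962,-.0766,.0355)):
  c,q=np.cos(x[2]),np.sin(x[2])
  for a,b in((-.042,.029),(-.042,-.029),(-.045,0)):
    u=w2px(n,[x[0]+c*a-q*b,x[1]+q*a+c*b,z]); print(n,u)
crop('top',440,210,495,245,14,'c16.png'); crop('side',335,325,365,372,12,'c17.png')
E
```

```text
[ 0.5955 -0.0761  0.0358] [[-0.1, -0.0], [-0.0, 0.2], [0.1, -0.1]]
[ 0.5959 -0.0759  0.0382] [[-0.4, 0.0], [0.1, 0.0], [0.3, -0.0]]
[ 0.5957 -0.076   0.0366] [[0.0, -0.1], [0.1, 0.1], [0.2, -0.2], [-0.4, 0.1], [0.1, 0.1], [0.3, 0.1]]
```

View pics/c16.png

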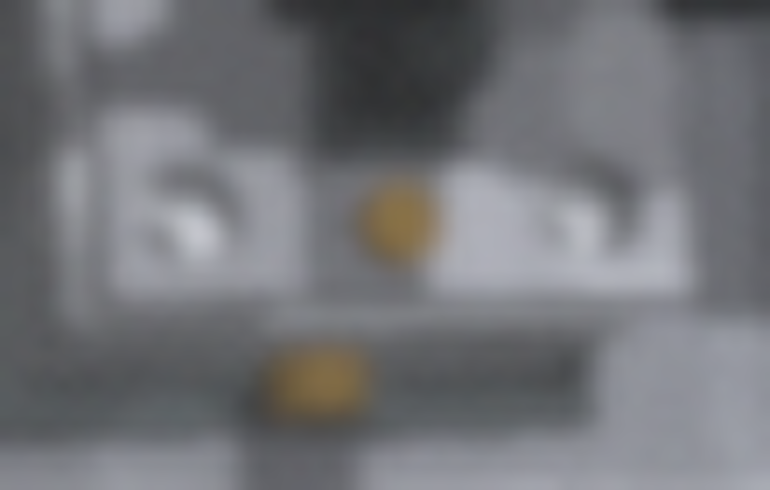

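View pics/c17.png

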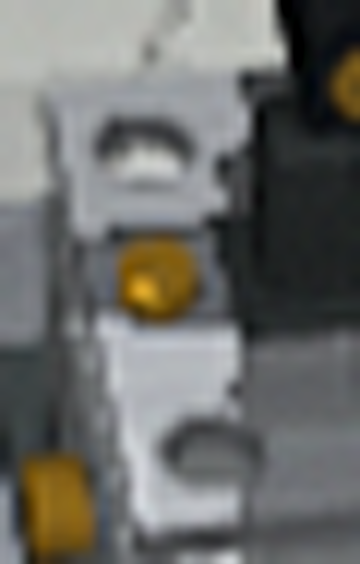

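The cover fits within about 0.6 mm and 0.1° of the housing, with a gap of about 11 mm. I'll lower it 1 mm and let it settle.

play_rows([
  [0,0,-0.1],
  [0,0,-0.1],
  [0,0,-0.1],
  [0,0,-0.1],
  [0,0,-0.1],
], gripper=[0,0,0,0,0], spin=[0,0,0,0,0])

```text
clock: 15.68
eef_pos: [0.5963, -0.0766, 0.1077]
eef_rot: [-0.0, 1.0, 0.018, 0.0]
force: [0.3, 0.0, -4.1]
gripper_width: 0.0142
```

```bash
python3 - <<'E'
from h import *
o=ctrl.observe();print(o['clock'],o['eef_pos'],o['eef_rot'],o['force'],o['gripper_width'],abs(o['qd']).max())
print(ctrl.job_done())
E
```

```text
15.675 [ 0.59633596 -0.0766286   0.10770786] [-4.57479581e-06  9.99841451e-01  1.78065497e-02  6.88796032e-06] [ 0.26427045  0.01312887 -4.05881274] 0.014164905440569243 0.0014328117163840226
the job is handed in; nothing more can be done
None
```

I opened the guard to its stop, then picked up the largest cover by its rib. I handed the job in with it still held over the pump housing, at about 15.7 s on the robot's clock.

- **Guard:** I pushed it until the force rose to 13.5 N with no further travel. One picture put the grip bar at 157 mm rather than 160 mm, which I put down to pixel and calibration error.
- **Alignment:** fitting both cameras put the cover within about 0.6 mm and 0.1° of the housing, with the brass plugs on the same side. I took no picture after the last 1 mm of lowering. Two screw holes, two threads' side of the housing and both plugs were in view. The gripper and arm hid the other two holes.
- **Height and level:** the tool height puts the underside about 10 mm above the housing face. The tool was pointing straight down, and the cover looked level.
- **Grip:** the fingers were closed on the rib at 14 mm, carrying about 4 N, and the arm was at rest.
- **One disagreement:** an earlier fit from the side camera alone, while the cover was higher, gave a heading 1° off. The two-camera fit afterwards did not show it.

The force readings I saw after each move showed no sign of a knock, and I did not touch anything else on the bench.

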